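Turntable clip of a plaster bust

ROBOT

A 6-joint arm with a two-finger parallel gripper is mounted at the origin on the work surface. World frame = base frame: x ahead of the robot, y to its left, z up, the work surface at z = 0. Lengths are in mm, angles in rad, forces in N, time in s.
With the tool pointing down it reaches from about 300 to 775 mm from the base axis. Payload 14.6 kg.
Tool frame: the origin (TCP) lies on the centre line of the jaws, within the pads' length; the fingertips stand manip.tip_extent ahead of it and the grasp point (between the pads) lies 3 mm ahead of it (manip.tip_extent is the distance from the TCP to the fingertips, in mm); z points along the fingers, y is the line along which they close (so a half turn about z gives the same grasp; the last joint's range is limited). The gripper opens to 85 mm and grips with 20 to 120 N. Pads are 22 mm wide; open, the fingers measure 114 mm over their backs; the gripper's body (76 mm by 85 mm) begins 54 mm behind the grasp point. The pads swing forward as they close: fully open they stand 13 mm farther back than shut.
Start: joints at [1.264, 0.3, 1.521, -0, 1.321, -0.067], TCP at [130.628, 534.253, 253.281] pointing down, gripper open.
Joint ranges: [-3.03, 3.03], [-0.79, 2.21], [0.23, 2.52], [-1.04, 4.18], [0, 3.07], [-2.55, 2.55]. Speed limits (rad/s): [2.22, 2.22, 2.57, 3.14, 3.14, 3.14].

INTERFACE

Orientations are given as a unit quaternion [x, y, z, w].
In Python, from station import manip gives the robot as it stands.
- The arm moves only by the tool apply_moves, never from a script. Its argument "deltas" is a list of rows, each a list of 7 numbers: the shift along the world's x, y, z each as a share of 300 mm, from -1 to 1, then the turn, a rotation vector about the world's x, y, z each as a share of 120 degrees, from -1 to 1, then the opening, from 0 (shut) to 1 (fully open). A call has 1 to 12 rows; each row is the pose to reach, as a shift and turn from the pose commanded when the call began; what a row does not reach only later rows make up. A row lasts 1/12 s, in which the tool goes at most 41.7 mm and 7.16 degrees, less where a joint would pass 70% of its speed; a pose out of reach is approached as far as the arm can. A call with a number of a shift or a turn outside -1 to 1 is refused whole. A call with a gripper value outside its range is refused whole. The fingers move at their own pace and stop on an object; "newtons" is the grip in N (left out, the last holds). Time passes only in rows, so rows that repeat a pose let the fingers close. It gives the time, the measured TCP pose, the force, the opening and the grip force at its end, in the units of the state.
- manip.read_state(): the state, without advancing time (a new reading comes with each control period).
- manip.camera(name): name is "scene" or "top" or "wrist"; returns the picture (480x640x3 uint8, red, green, blue); there is no depth.
- manip.get_calibration(name): a dict with "camera_matrix" (3x3 intrinsics, pixels), "distortion" ([k1, k2, p1, p2, k3] as OpenCV has them; the pictures are not rectified), "cam_to_world" (4x4, takes a point from camera to world coordinates). Camera axes: x right, y down, z forward; pixel columns grow to the right and rows downward; lengths in mm; the calibration is good to about 2 mm. A picture is of the moment at which its call begins: read the wrist's pose just before it. get_calibration takes no time and is no camera call; for the wrist camera it gives the pose at the moment of the call.
- manip.hand_in(): hands the job in; it is judged then, once.
The state is a dict: "time": time; "joint_positions": joint angles; "dq": joint speeds; "joint_efforts": joint torques, N m; "tool_pos": TCP position; "ee_rot": TCP orientation; "force": force on the tool from outside, world axes, zero at the start; "moment": the same for the moment, N m; "width": finger opening in mm; "grasp_force": force on a finger pad.
Only numpy, scipy, OpenCV 4.12 (cv2) and the standard library are available. Lean on these libraries where they do the work, as an engineer would, in place of code of your own. Each camera call takes 0.05 s, during which the arm holds its last target. There are 200 camera calls.

TASK

The phone is filming a turntable clip of the plaster bust: with a fingertip on the bare metal near the wheel's edge, set the turntable spinning anticlockwise (seen from above), then take your hand off and let it coast for five unbroken seconds at between 10 and 16 turns a minute. Then brake it by hand in one smooth run-out so that it comes to rest with the face to the phone, its red mark at the yellow pointer, and let go; once it spins it must not stop short, be turned back or be pushed on from a standstill anywhere else. Do not touch the bust, press only gently (well under 50 N), and leave the phone and the other things where they stand.

Things in the scene. Friction and masses are not known exactly. Their poses are not given: they have to be found in the camera images.
- turntable: Sculptor's bench turntable: green iron foot 184 mm wide that does not slide, column, 300 mm metal wheel head on a free-running upright spindle. Origin on the axis, on the table; +x points to the yellow pointer and the phone. The head's flat top is 115 mm above the table, 14 mm thick; the ring from 85 to 148 mm from the axis is bare metal where a fingertip can press, drive and brake it.
- wheel (a joint): Wheel angle, rad, endless (counts whole turns), growing anticlockwise from above (10 turns/min = 1.05 rad/s, 16 = 1.68); red mark at the pointer at 0 and every 2 pi. About 0.07 kg m2 with the bust (give or take a third). Left alone it loses 0.2 to 0.4 rad/s in 5 s from 1.5, so let go in the upper part of the band. A fingertip pressed on with 4 to 8 N carries or brakes it with little slip.
- wheel_top (a point): Centre of the wheel head's top face, on the axis, 115 mm above the table; turns with the wheel.
- red_mark (a point): On the top face of the wheel, 145 mm from the axis, at the outer end of a red radial stripe 12 mm wide that runs from 85 mm to the edge, in front of the bust's face. The stripe also goes down the rim.
- pointer (a point): Fixed point over the wheel's edge, 145 mm from the axis and 115 mm above the table, in line with the yellow pointer tip (the tip stands 158 to 180 mm from the axis, top 111 mm above the table). The red mark must stop here.
- bust: White plaster portrait bust, 197 mm tall, shoulders 116 mm wide, head 80 mm wide, bedded on clay wads in the middle of the wheel and turning with it. Origin: at its foot on the axis, 115 mm above the table; +x is the way the face looks, towards the red mark.
- phone: Black phone held upright on a small steel table tripod, 0.45 kg, 228 mm tall, legs within 66 mm of its middle; stands loose about 258 mm from the turntable's axis on the pointer's side, lens side towards the bust. Origin: under its middle, on the table; the lens looks along its -x.
- red_tub: Open red plastic tub, 130 x 130 mm, 120 mm tall. Origin under its centre. Not needed.
- pot: Clear jar with a white lid, 90 mm wide, 100 mm tall. Origin under its centre. Not needed.
- spatula: Spatula with a wooden handle lying on the table beside the turntable, 280 mm long. Origin under its middle. Not needed.
Things that resemble listed ones, but are neither listed nor needed, are in the scene too. Several things look just like the phone: the one meant starts farthest from the robot's base.

How it is judged (in metres and radians):
On the way, in this order (a step that is already met when the one before it is completed fails the run):
1. the wheel coasts anticlockwise between 10 and 16 turns a minute, untouched, for 5 s (velocity of joint wheel between 1.047 and 1.676 rad/s and contact force between anything else and turntable below 0.1 N), for 5 s.
2. the wheel stands still with its red mark at the pointer (horizontal distance between red_mark and pointer below 0.02 m and velocity of joint wheel between -0.05 and 0.05 rad/s), for 0.5 s.
At the end, for the whole second after the job is handed in: The wheel is at rest (under 0.05 rad/s) and untouched, its red mark within 20 mm of the pointer (about 8 degrees), and the phone stands where it was (within 20 mm) (all of step 2 and contact force between anything else and turntable below 0.1 N and distance of phone from where it was at the start of the episode below 0.02 m and angle between phone's own z axis and vertical below 0.1 rad).
It fails at once if the running wheel stops, creeps or turns back away from the mark (after its first turn it is slower than 0.15 rad/s with the red mark more than 40 mm from the pointer) (value of joint wheel above 6.6 rad and velocity of joint wheel below 0.15 rad/s and horizontal distance between red_mark and pointer above 0.04 m).
It fails at once if the bust is touched (contact force between anything else and bust above 1 N).
It fails at once if the turntable is pressed or struck with more than 50 N (contact force between anything else and turntable above 50 N).
It fails at once if the phone is shifted (distance of phone from where it was at the start of the episode above 0.02 m).
It fails at once if tub, pot or spatula is shifted (distance of any of red_tub, pot, spatula from where it was at the start of the episode above 0.02 m).
It also fails if it takes over 64 s, if anything falls off the work surface, if the arm or the gripper's body presses on something with over 40 N, if the wrist force passes 120 N, or if a joint passes its speed limit or range.

## Working session

There is one attempt and no reset: what is moved stays moved. The work goes in short steps, Python scripts to look and compute and a tool call to move; the robot and the scene stay as the last step left them, time stands still between calls to the robot, and variables do not carry over. Pictures are saved under pics/ and viewed, at most 10 in all, crops included, and the job is handed in when it is done.

Besides the shell and the picture viewer there is one more tool, called after ">>>" as a command line: name --pt "numbers of a row" for each row, then --argument value for the rest. apply_moves: Moves the arm, as the interface text tells. Its arguments: {"type":"object","properties":{"deltas":{"type":"array"},"newtons":{"type":"number"}},"required":["deltas"]}

```bash
ls; mkdir -p pics; python3 - <<'E'
from station import manip
import cv2
s=manip.read_state();print(s, manip.tip_extent)
for n in("scene","top"):
    cv2.imwrite(f"pics/{n}0.png",manip.camera(n)[:,:,::-1]); c=manip.get_calibration(n);print(n,c)
E
```

```text
pics
{'time': 0.0, 'joint_positions': array([ 1.26437330e+00,  3.00525107e-01,  1.52161407e+00, -3.42874320e-06,
        1.32069770e+00, -6.65709477e-02]), 'dq': array([-1.24741854e-03,  3.50934469e-05, -1.71812615e-03,  3.57386560e-04,
       -3.96395700e-04, -1.02050151e-03]), 'joint_efforts': array([ 5.38794541e-05, -5.43493581e+01, -3.61798418e+01, -7.52942447e-05,
        3.95338488e-03, -3.25510985e-05]), 'tool_pos': array([130.57957209, 534.04985992, 252.67771668]), 'ee_rot': array([ 1.19638335e-01,  9.92817346e-01, -6.11635919e-04, -1.13719317e-04]), 'force': array([ 0.49127864, -0.01734679,  0.43695081]), 'moment': array([-0.0178478 ,  0.00721347,  0.07172687]), 'grasp_force': 0.0, 'width': 85.48441051558845} 22.0
scene {'camera_matrix': array([[444.02242127,   0.        , 326.41948284],
       [  0.        , 444.02242127, 243.8520813 ],
       [  0.        ,   0.        ,   1.        ]]), 'distortion': array([0.01291367, 0.        , 0.        , 0.        , 0.        ]), 'cam_to_world': array([[-4.88733524e-01,  6.09023703e-01, -6.24683657e-01,
         1.29831000e+03],
    
[... 175 characters left out ...]
0.00000000e+00,  0.00000000e+00,  0.00000000e+00,
         1.00000000e+00]])}
top {'camera_matrix': array([[543.04872345,   0.        , 322.32217365],
       [  0.        , 543.04872345, 241.7587858 ],
       [  0.        ,   0.        ,   1.        ]]), 'distortion': array([-0.12695073,  0.        ,  0.        ,  0.        ,  0.        ]), 'cam_to_world': array([[ 4.18180503e-03, -9.93684761e-01,  1.12129870e-01,
         4.30688989e+02],
       [-9.99695641e-01, -6.88050359e-03, -2.36914508e-02,
         3.02822579e+01],
       [ 2.43133436e-02, -1.11996670e-01, -9.93411097e-01,
         1.31619259e+03],
       [ 0.00000000e+00,  0.00000000e+00,  0.00000000e+00,
         1.00000000e+00]])}
```

View pics/scene0.png

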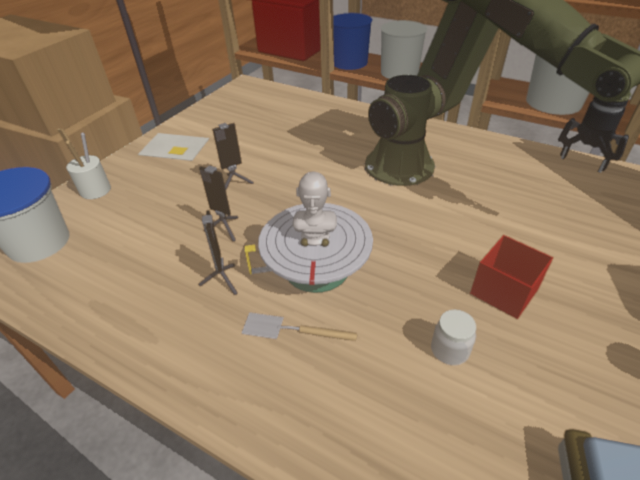

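View pics/top0.png

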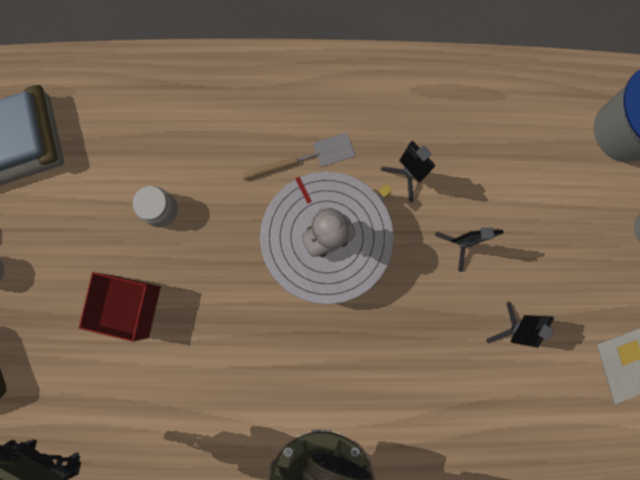

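The scene view shows the wheel centred at about (315,240), the red stripe at (312,270) and the yellow pointer at (250,252). The top view shows the wheel at (327,237), red stripe (304,190), pointer (385,191), and the target phone at about (415,160). The spatula lies beyond the wheel at (300,160).

```bash
cat > h.py <<'E'
from station import manip
import cv2,numpy as np
def ray(n,uv,z,c=None):
    c=c or manip.get_calibration(n);K,D,T=c["camera_matrix"],c["distortion"],c["cam_to_world"]
    p=cv2.undistortPoints(np.float64(uv).reshape(-1,1,2),K,D).reshape(-1,2)
    d=np.c_[p,np.ones(len(p))]@T[:3,:3].T;o=T[:3,3]
    return (o+d*((z-o[2])/d[:,2])[:,None])[:,:2]
def blobs(m):
    n,l,s,c=cv2.connectedComponentsWithStats(m.astype(np.uint8));return sorted([(s[i,4],c[i].round(1),i) for i in range(1,n)],key=lambda t:-t[0])[:4],l
def hsv(im): return np.moveaxis(cv2.cvtColor(im,cv2.COLOR_RGB2HSV).astype(int),2,0)
E
python3 - <<'E'
from h import *
win={"top":(245,165,405,310),"scene":(240,165,385,300)}
for n in win:
    im=cv2.imread(f"pics/{n}0.png")[:,:,::-1].copy();h,s,v=hsv(im)
    x0,y0,x1,y1=win[n];W=np.zeros(h.shape,bool);W[y0:y1,x0:x1]=1
    b,l=blobs(W&(s<60)&(v>90));m=(l==b[0][2]).astype(np.uint8)
    cn=max(cv2.findContours(m,0,cv2.CHAIN_APPROX_NONE)[0],key=len);
    P=ray(n,cn[:,0],115)
    # circle fit, robust
    k=np.ones(len(P),bool)
    for _ in range(8):
        A=np.c_[2*P[k],np.ones(k.sum())];q=np.linalg.lstsq(A,(P[k]**2).sum(1),rcond=None)[0];r=np.sqrt(q[2]+q[:2]@q[:2]);e=abs(np.hypot(*(P-q[:2]).T)-r);k=e<max(3,np.median(e)*2)
    print(n,"centre",q[:2],"r",r,k.mean())
    mr=W&((h<8)|(h>172))&(s>120)&(v>90)
    my=W&(h>20)&(h<35)&(s>150)&(v>120)
    for nm,mm,z in(("red",mr,115),("yel",my,111)):
        b,l=blobs(mm);print(nm,b[:2]);yx=np.argwhere(l==b[0][2]);p=ray(n,yx[:,::-1],z);d=p-q[:2];R=np.hypot(*d.T);kk=R<148 if nm=="red" else R>0
        print(nm,p[kk].mean(0),"R",R.min(),R.max(),"ang",np.arctan2(*d[kk].mean(0)[::-1]))
E
```

```text
top centre [578.09672549  -7.7664631 ] r 149.03504200528536 0.8004694835680751
red [(np.int32(104), array([302.9, 189.3]), 1)]
red [683.52345971  45.20896205] R 88.3808185551939 150.8209741753276 ang 0.46563418206466095
yel [(np.int32(15), array([387., 189.]), 1), (np.int32(9), array([382.6, 190.4]), 2)]
yel [ 688.39051667 -144.96970563] R 169.8649194265206 179.66239593610962 ang -0.8936991024976381
scene centre [582.9011451   -3.52242803] r 153.41465257949244 0.5717439293598234
red [(np.int32(57), array([312.2, 270.5]), 1), (np.int32(9), array([311.2, 282.6]), 2)]
red [680.9108598   45.72622465] R 81.20109700601543 137.670422090389 ang 0.46563559703587226
yel [(np.int32(69), array([248.7, 252.2]), 1)]
yel [ 699.31637894 -132.02712387] R 158.97891393390933 186.94200170075408 ang -0.8347190075691947
```

```bash
python3 - <<'E'
from h import *
from scipy.spatial.transform import Rotation as R
s=manip.read_state();c=manip.get_calibration("wrist")["cam_to_world"]
print("cam in world rel",c[:3,3]-s["tool_pos"],"tool:",R.from_quat(s["ee_rot"]).inv().apply(c[:3,3]-s["tool_pos"]),"tool x",R.from_quat(s["ee_rot"]).as_matrix()[:,:2].round(2).tolist())
C=np.array([578.1,-7.8])
im=cv2.imread("pics/top0.png")[:,:,::-1].copy();h,sa,v=hsv(im)
m=(h>18)&(h<36)&(sa>130)&(v>90);m[:, :375]=0;m[:,:][:, 395:]=0;m[:180]=0;m[200:]=0
yx=np.argwhere(m);p=ray("top",yx[:,::-1],111);d=p-C;print(len(yx),p.mean(0),"pointer ang",np.arctan2(*d.mean(0)[::-1]))
# phone dark column: tripod legs on table
k=(v<60);k[:140]=0;k[205:]=0;k[:,:380]=0;k[:,440:]=0
yx=np.argwhere(k);print("phone at z=0",ray("top",[[408,175]],0)-C)
for a in (2.2,2.4,2.6,2.8): print(a,C+125*np.array([np.cos(a),np.sin(a)])-s["tool_pos"][:2])
E
```

```text
cam in world rel [-80.17357902  20.19343398 120.31720467] tool: [  82.68742338    0.4403101  -120.30961486] tool x [[-0.97, 0.24], [0.24, 0.97], [0.0, -0.0]]
95 [ 685.58455814 -140.53485632] pointer ang -0.8901270604565199
phone at z=0 [[ 170.37475031 -206.58843727]]
2.2 [ 373.96645811 -440.81730693]
2.4 [ 355.35488333 -457.44645984]
2.6 [ 340.4180036  -477.44168593]
2.8 [ 329.75130519 -500.00583864]
```

>>> apply_moves --pt "0.615 -0.74 0 0 0 0 0" --pt "0.615 -0.74 0 0 0 0 0" --pt "0.615 -0.74 0 0 0 0 0" --pt "0.615 -0.74 0 0 0 0 0" --pt "0.615 -0.74 0 0 0 0 0" --pt "0.615 -0.74 0 0 0 0 0" --pt "0.615 -0.74 0 0 0 0 0" --pt "0.615 -0.74 0 0 0 0 0"

```text
time: 0.77
tool_pos: [318.1, 308.2, 253.2]
ee_rot: [0.122, 0.993, -0.0, 0.0]
force: [-0.5, 0.5, -0.0]
width: 0.2
grasp_force: 0.0
```

>>> apply_moves --pt "0.615 -0.74 -0.3 0 0 0 0" --pt "0.615 -0.74 -0.3 0 0 0 0" --pt "0.615 -0.74 -0.3 0 0 0 0" --pt "0.615 -0.74 -0.3 0 0 0 0" --pt "0.615 -0.74 -0.3 0 0 0 0" --pt "0.615 -0.74 -0.3 0 0 0 0" --pt "0.615 -0.74 -0.3 0 0 0 0" --pt "0.615 -0.74 -0.3 0 0 0 0" --pt "0.615 -0.74 -0.3 0 0 0 0" --pt "0.615 -0.74 -0.3 0 0 0 0"

```text
time: 1.6
tool_pos: [499.3, 90.4, 162.9]
ee_rot: [0.12, 0.993, -0.0, -0.001]
force: [-0.1, 0.9, -0.1]
width: 0.1
grasp_force: 0.0
```

>>> apply_moves --pt "0 0 -0.05 0 0 0 0" --pt "0 0 -0.075 0 0 0 0" --pt "0 0 -0.08 0 0 0 0" --pt "0 0 -0.08 0 0 0 0"

```text
time: 1.93
tool_pos: [499.1, 91.1, 139.3]
ee_rot: [0.119, 0.993, -0.0, -0.0]
force: [-0.3, 0.3, 0.4]
width: 0.3
grasp_force: 0.0
```

>>> apply_moves --pt "0 0 -0.004 0 0 0 0" --pt "0 0 -0.007 0 0 0 0" --pt "0 0 -0.007 0 0 0 0"

```text
time: 2.18
tool_pos: [499.7, 90.4, 137.5]
ee_rot: [0.12, 0.993, 0.0, 0.0]
force: [0.2, -0.1, -0.3]
width: 0.3
grasp_force: 0.0
```

>>> apply_moves --pt "0 0 -0.003 0 0 0 0" --pt "0 0 -0.003 0 0 0 0"

```text
time: 2.35
tool_pos: [500.0, 90.5, 137.0]
ee_rot: [0.12, 0.993, 0.0, 0.001]
force: [-1.6, 2.0, 6.4]
width: -0.1
grasp_force: 3.2
```

>>> apply_moves --pt "0 0 -0.002 0 0 0 0" --pt "0 0 -0.002 0 0 0 0"

```text
time: 2.52
tool_pos: [500.3, 90.7, 137.0]
ee_rot: [0.12, 0.993, 0.001, 0.001]
force: [-2.4, 2.3, 11.4]
width: 0.0
grasp_force: 5.8
```

>>> apply_moves --pt "0 0 -0.002 0 0 0 0" --pt "0 0 -0.002 0 0 0 0"

```text
time: 2.68
tool_pos: [500.6, 90.9, 137.0]
ee_rot: [0.12, 0.993, 0.001, 0.002]
force: [-3.3, 4.0, 16.3]
width: -0.3
grasp_force: 8.5
```

```bash
cat >> h.py <<'E'
C=np.array([578.1,-7.8])
def arc(a0,incs,z0,zs,r=125.6):
    a=a0+np.cumsum(incs);P=C+r*np.c_[np.cos(a),np.sin(a)]-C-r*np.array([np.cos(a0),np.sin(a0)])
    print("end",a[-1],[[round(x/300,4),round(y/300,4),round((z-z0)/300,4),0,0,0,0] for (x,y),z in zip(P,zs)])
    return a[-1]
E
python3 - <<'E'
from h import *
w=.131
inc=[w*k/9 for k in range(1,10)]+[w]*3
a=arc(2.246,inc,135.08,[136.1]*12)
arc(a,[w,w,w,w*.7,w*.4,w*.1,0],136.1,[137,143,151,160,166,170,172])
E
```

```text
end 3.294 [[np.float64(-0.0047), np.float64(-0.0038), 0.0034, 0, 0, 0, 0], [np.float64(-0.014), np.float64(-0.0117), 0.0034, 0, 0, 0, 0], [np.float64(-0.0275), np.float64(-0.0241), 0.0034, 0, 0, 0, 0], [np.float64(-0.0446), np.float64(-0.0414), 0.0034, 0, 0, 0, 0], [np.float64(-0.0646), np.float64(-0.0644), 0.0034, 0, 0, 0, 0], [np.float64(-0.0862), np.float64(-0.0939), 0.0034, 0, 0, 0, 0], [np.float64(-0.1081), np.float64(-0.1305), 0.0034, 0, 0, 0, 0], [np.float64(-0.1284), np.float64(-0.1748), 0.0034, 0, 0, 0, 0], [np.float64(-0.1449), np.float64(-0.227), 0.0034, 0, 0, 0, 0], [np.float64(-0.1545), np.float64(-0.281), 0.0034, 0, 0, 0, 0], [np.float64(-0.1569), np.float64(-0.3358), 0.0034, 0, 0, 0, 0], [np.float64(-0.1521), np.float64(-0.3904), 0.0034, 0, 0, 0, 0]]
end 3.8442 [[np.float64(0.0118), np.float64(-0.0535), 0.003, 0, 0, 0, 0], [np.float64(0.0306), np.float64(-0.105), 0.023, 0, 0, 0, 0], [np.float64(0.0559), np.float64(-0.1536), 0.0497, 0, 0, 0, 0], [np.float64(0.0773), np.float64(-0.1855), 0.0797, 0, 0, 0, 0], [np.float64(0.0908), np.float64(-0.2028), 0.0997, 0, 0, 0, 0], [np.float64(0.0943), np.float64(-0.207), 0.113, 0, 0, 0, 0], [np.float64(0.0943), np.float64(-0.207), 0.1197, 0, 0, 0, 0]]
```

>>> apply_moves --pt "-0.0047 -0.0038 0.0034 0 0 0 0" --pt "-0.014 -0.0117 0.0034 0 0 0 0" --pt "-0.0275 -0.0241 0.0034 0 0 0 0" --pt "-0.0446 -0.0414 0.0034 0 0 0 0" --pt "-0.0646 -0.0644 0.0034 0 0 0 0" --pt "-0.0862 -0.0939 0.0034 0 0 0 0" --pt "-0.1081 -0.1305 0.0034 0 0 0 0" --pt "-0.1284 -0.1748 0.0034 0 0 0 0" --pt "-0.1449 -0.227 0.0034 0 0 0 0" --pt "-0.1545 -0.281 0.0034 0 0 0 0" --pt "-0.1569 -0.3358 0.0034 0 0 0 0" --pt "-0.1521 -0.3904 0.0034 0 0 0 0"

```text
time: 3.68
tool_pos: [454.2, -27.8, 137.0]
ee_rot: [0.12, 0.993, -0.0, 0.001]
force: [1.5, 0.3, 7.1]
width: 0.2
grasp_force: 3.3
```

>>> apply_moves --pt "0.0118 -0.0535 0.003 0 0 0 0" --pt "0.0306 -0.105 0.023 0 0 0 0" --pt "0.0559 -0.1536 0.0497 0 0 0 0" --pt "0.0773 -0.1855 0.0797 0 0 0 0" --pt "0.0908 -0.2028 0.0997 0 0 0 0" --pt "0.0943 -0.207 0.113 0 0 0 0"

```text
time: 4.18
tool_pos: [482.6, -89.7, 170.5]
ee_rot: [0.12, 0.993, -0.0, 0.0]
force: [0.5, 0.8, -0.1]
width: 0.1
grasp_force: 0.0
```

```bash
cat >> h.py <<'E'
def wang(tag=None):
    "mark angle in world, red pixels on the wheel top"
    t=manip.read_state()["time"];im=manip.camera("top");out=[]
    if tag: cv2.imwrite(f"pics/{tag}.png",im[:,:,::-1])
    h,s,v=hsv(im);m=((h<8)|(h>172))&(s>120)&(v>70);m[:,:240]=0;m[:,410:]=0
    yx=np.argwhere(m)
    if len(yx)<20: return t,None,len(yx)
    d=ray("top",yx[:,::-1],115)-C;R=np.hypot(*d.T);k=(R>82)&(R<149);d=d[k].mean(0)
    return t,np.arctan2(d[1],d[0]),k.sum()
E
python3 - <<'E'
from h import *
print(wang("c0"))
print([wang() for _ in range(9)])
print(manip.read_state()["time"])
E
```

```text
(4.1833, np.float64(2.271787698855784), np.int64(108))
[(4.2333, np.float64(2.348919799710812), np.int64(106)), (4.2833, np.float64(2.4274642468101923), np.int64(110)), (4.3333, np.float64(2.502691778249285), np.int64(113)), (4.3833, np.float64(2.5795518582470938), np.int64(113)), (4.4333, np.float64(2.65630826886367), np.int64(111)), (4.4833, np.float64(2.7320062014369393), np.int64(109)), (4.5333, np.float64(2.8071754440903005), np.int64(111)), (4.5833, np.float64(2.884088769391778), np.int64(109)), (4.6333, np.float64(2.9604959259662533), np.int64(115))]
4.6833
```

>>> apply_moves --pt "-0.133 0.283 0 0 0 0 0" --pt "-0.133 0.283 0 0 0 0 0" --pt "-0.133 0.283 0 0 0 0 0" --pt "0.0577 0.5975 0 0 0 0 0" --pt "0.0577 0.5975 0 0 0 0 0" --pt "0.0577 0.5975 0 0 0 0 0" --pt "0.0577 0.5975 0 0 0 0 0" --pt "0.0577 0.5975 0 0 0 0 0" --pt "0.0577 0.5975 0 0 0 0 0" --pt "0.0577 0.5975 0 0 0 0 0"

```text
time: 5.52
tool_pos: [499.2, 89.5, 170.0]
ee_rot: [0.12, 0.993, -0.0, -0.0]
force: [-0.0, -0.0, -0.5]
width: 0.0
grasp_force: 0.0
```

>>> apply_moves --pt "0 0 -0.07 0 0 0 0" --pt "0 0 -0.07 0 0 0 0" --pt "0 0 -0.07 0 0 0 0" --pt "0 0 -0.07 0 0 0 0" --pt "0 0 -0.07 0 0 0 0" --pt "0 0 -0.07 0 0 0 0" --pt "0 0 -0.07 0 0 0 0" --pt "0 0 -0.07 0 0 0 0" --pt "0 0 -0.07 0 0 0 0" --pt "0 0 -0.07 0 0 0 0" --pt "0 0 -0.07 0 0 0 0" --pt "0 0 -0.07 0 0 0 0"

```text
time: 6.52
tool_pos: [499.6, 90.3, 149.0]
ee_rot: [0.12, 0.993, -0.0, 0.0]
force: [0.1, 0.6, -0.3]
width: 0.2
grasp_force: 0.0
```

```bash
python3 - <<'E'
from h import *
print([wang() for _ in range(8)]); print(manip.read_state()["time"],manip.read_state()["tool_pos"])
E
```

```text
[(6.5167, np.float64(-0.5939979545683008), np.int64(105)), (6.5667, np.float64(-0.5239266861989256), np.int64(104)), (6.6167, np.float64(-0.455002280526976), np.int64(98)), (6.6667, np.float64(-0.3871439052546008), np.int64(100)), (6.7167, np.float64(-0.31812905112435724), np.int64(101)), (6.7667, np.float64(-0.24981204236718402), np.int64(104)), (6.8167, np.float64(-0.18166636011106538), np.int64(104)), (6.8667, np.float64(-0.1145326936619491), np.int64(104))]
6.9167 [499.60021027  90.28592549 148.98568626]
```

>>> apply_moves --pt "0 0 0 0 0 0 0" --pt "0 0 0 0 0 0 0" --pt "0 0 0 0 0 0 0" --pt "0 0 0 0 0 0 0" --pt "0 0 0 0 0 0 0" --pt "0 0 0 0 0 0 0" --pt "0 0 0 0 0 0 0" --pt "0 0 0 0 0 0 0" --pt "0 0 0 0 0 0 0" --pt "0 0 0 0 0 0 0" --pt "0 0 0 0 0 0 0" --pt "0 0 0 0 0 0 0"

```text
time: 7.92
tool_pos: [499.6, 90.3, 149.0]
ee_rot: [0.12, 0.993, -0.0, 0.0]
force: [0.1, 0.0, 0.1]
width: 0.4
grasp_force: 0.0
```

>>> apply_moves --pt "0 0 0 0 0 0 0" --pt "0 0 0 0 0 0 0" --pt "0 0 0 0 0 0 0" --pt "0 0 0 0 0 0 0" --pt "0 0 0 0 0 0 0" --pt "0 0 0 0 0 0 0" --pt "0 0 0 0 0 0 0" --pt "0 0 0 0 0 0 0" --pt "0 0 0 0 0 0 0" --pt "0 0 0 0 0 0 0" --pt "0 0 0 0 0 0 0" --pt "0 0 0 0 0 0 0"

```text
time: 8.92
tool_pos: [499.6, 90.3, 149.0]
ee_rot: [0.12, 0.993, -0.0, -0.0]
force: [-0.7, 0.0, 0.6]
width: -0.0
grasp_force: 0.0
```

```bash
python3 - <<'E'
from h import *
d=np.array([wang()[:2] for _ in range(10)]); print(d[0],d[-1],np.polyfit(d[:,0]-d[-1,0],d[:,1],1)); print(manip.read_state()["time"])
E
```

```text
Traceback (most recent call last):
TypeError: unsupported operand type(s) for +: 'NoneType' and 'float'
```

```bash
python3 - <<'E'
from h import *
for _ in range(7): print(*wang())
print(manip.read_state()["time"])
E
```

```text
9.4167 -3.1396159574142066 112
9.4667 -3.076092794502174 110
9.5167 -3.016645442283854 109
9.5667 -2.9570408016575054 115
9.6167 -2.8961834838394735 110
9.6667 -2.8376200086966223 106
9.7167 -2.778225571795242 108
9.7667
```

```bash
python3 - <<'E'
from h import *
w=1.145/12
arc(2.246,[.03,.06,.085,w,w,w,w,w,w],149,[147,144.5,141.5,139.5,138.2,137.4,136.7,136.2,136.2])
E
```

```text
end 2.9935 [[np.float64(-0.0097), np.float64(-0.008), -0.0067, 0, 0, 0, 0], [np.float64(-0.0283), np.float64(-0.0248), -0.015, 0, 0, 0, 0], [np.float64(-0.0529), np.float64(-0.0506), -0.025, 0, 0, 0, 0], [np.float64(-0.0778), np.float64(-0.0818), -0.0317, 0, 0, 0, 0], [np.float64(-0.0996), np.float64(-0.1152), -0.036, 0, 0, 0, 0], [np.float64(-0.1181), np.float64(-0.1506), -0.0387, 0, 0, 0, 0], [np.float64(-0.1332), np.float64(-0.1876), -0.041, 0, 0, 0, 0], [np.float64(-0.1446), np.float64(-0.2259), -0.0427, 0, 0, 0, 0], [np.float64(-0.1524), np.float64(-0.265), -0.0427, 0, 0, 0, 0]]
```

>>> apply_moves --pt "-0.0097 -0.008 -0.0067 0 0 0 0" --pt "-0.0283 -0.0248 -0.015 0 0 0 0" --pt "-0.0529 -0.0506 -0.025 0 0 0 0" --pt "-0.0778 -0.0818 -0.0317 0 0 0 0" --pt "-0.0996 -0.1152 -0.036 0 0 0 0" --pt "-0.1181 -0.1506 -0.0387 0 0 0 0" --pt "-0.1332 -0.1876 -0.041 0 0 0 0" --pt "-0.1446 -0.2259 -0.0427 0 0 0 0" --pt "-0.1524 -0.265 -0.0427 0 0 0 0"

```text
time: 10.52
tool_pos: [453.9, 9.7, 137.0]
ee_rot: [0.12, 0.993, 0.0, 0.001]
force: [0.7, 0.3, 5.7]
width: 0.5
grasp_force: 3.0
```

```bash
python3 - <<'E'
from h import *
s=manip.read_state();t=s["time"]-9.567
th=-2.957+1.2*t-.03*t*t;print(t,"pred",th,"rem",-.89-th)
w=1.14/12;rem=-.89-th
n=18;inc=np.array([w]+[w*(1-k/(n+1)) for k in range(1,n+1)]);print(inc.sum());inc[1:]+=(rem-inc.sum())*np.ones(n)/n;print(inc.round(3))
a=arc(2.9935,inc[:10],136.2,[136.1]*10)
arc(a,list(inc[10:])+[0],136.1,[136.1]*10)
E
```

```text
0.9497 pred -1.8444179026999998 rem 0.9544179026999998
0.95
[0.095 0.09  0.085 0.08  0.075 0.07  0.065 0.06  0.055 0.05  0.045 0.04
 0.035 0.03  0.025 0.02  0.015 0.01  0.005]
end 3.72070895135 [[np.float64(-0.004), np.float64(-0.0396), -0.0003, 0, 0, 0, 0], [np.float64(-0.0043), np.float64(-0.0773), -0.0003, 0, 0, 0, 0], [np.float64(-0.0015), np.float64(-0.1129), -0.0003, 0, 0, 0, 0], [np.float64(0.004), np.float64(-0.146), -0.0003, 0, 0, 0, 0], [np.float64(0.0115), np.float64(-0.1766), -0.0003, 0, 0, 0, 0], [np.float64(0.0205), np.float64(-0.2046), -0.0003, 0, 0, 0, 0], [np.float64(0.0307), np.float64(-0.23), -0.0003, 0, 0, 0, 0], [np.float64(0.0415), np.float64(-0.2527), -0.0003, 0, 0, 0, 0], [np.float64(0.0526), np.float64(-0.273), -0.0003, 0, 0, 0, 0], [np.float64(0.0637), np.float64(-0.2909), -0.0003, 0, 0, 0, 0]]
end 3.9479179026999995 [[np.float64(0.0107), np.float64(-0.0156), 0.0, 0, 0, 0, 0], [np.float64(0.0208), np.float64(-0.0291), 0.0, 0, 0, 0, 0], [np.float64(0.0301), np.float64(-0.0405), 0.0, 0, 0, 0, 0], [np.float64(0.0384), np.float64(-0.0501), 0.0, 0, 0, 0, 0], [np.float64(0.0456), np.float64(-0.0579), 0.0, 0, 0, 0, 0], [np.float64(0.0515), np.float64(-0.064), 0.0, 0, 0, 0, 0], [np.float64(0.056), np.float64(-0.0685), 0.0, 0, 0, 0, 0], [np.float64(0.059), np.float64(-0.0715), 0.0, 0, 0, 0, 0], [np.float64(0.0606), np.float64(-0.073), 0.0, 0, 0, 0, 0], [np.float64(0.0606), np.float64(-0.073), 0.0, 0, 0, 0, 0]]
```

>>> apply_moves --pt "-0.004 -0.0396 -0.0003 0 0 0 0" --pt "-0.0043 -0.0773 -0.0003 0 0 0 0" --pt "-0.0015 -0.1129 -0.0003 0 0 0 0" --pt "0.004 -0.146 -0.0003 0 0 0 0" --pt "0.0115 -0.1766 -0.0003 0 0 0 0" --pt "0.0205 -0.2046 -0.0003 0 0 0 0" --pt "0.0307 -0.23 -0.0003 0 0 0 0" --pt "0.0415 -0.2527 -0.0003 0 0 0 0" --pt "0.0526 -0.273 -0.0003 0 0 0 0" --pt "0.0637 -0.2909 -0.0003 0 0 0 0"

```text
time: 11.35
tool_pos: [473.4, -77.7, 137.0]
ee_rot: [0.12, 0.993, -0.0, 0.001]
force: [-0.2, 0.4, 7.7]
width: 0.1
grasp_force: 3.9
```

>>> apply_moves --pt "0.0107 -0.0156 0 0 0 0 0" --pt "0.0208 -0.0291 0 0 0 0 0" --pt "0.0301 -0.0405 0 0 0 0 0" --pt "0.0384 -0.0501 0 0 0 0 0" --pt "0.0456 -0.0579 0 0 0 0 0" --pt "0.0515 -0.064 0 0 0 0 0" --pt "0.056 -0.0685 0 0 0 0 0" --pt "0.059 -0.0715 0 0 0 0 0" --pt "0.0606 -0.073 0 0 0 0 0" --pt "0.0606 -0.073 0 0 0 0 0"

```text
time: 12.18
tool_pos: [491.5, -99.3, 137.0]
ee_rot: [0.12, 0.993, -0.0, 0.001]
force: [-0.1, -0.1, 7.8]
width: -0.1
grasp_force: 4.0
```

```bash
python3 - <<'E'
from h import *
for i in range(3): print(*wang("b0" if i==0 else None))
print(manip.read_state()["force"])
E
```

```text
12.1833 -0.8920973130397045 99
12.2333 -0.8931489146691025 98
12.2833 -0.893540052197805 99
[-0.48163441  0.83614253  8.08566895]
```

>>> apply_moves --pt "0 0 0 0 0 0 0" --pt "0 0 0 0 0 0 0" --pt "0 0 0 0 0 0 0" --pt "0 0 0 0 0 0 0" --pt "0 0 0 0 0 0 0" --pt "0 0 0 0 0 0 0" --pt "0 0 0 0 0 0 0" --pt "0 0 0.003 0 0 0 0" --pt "0 0 0.01 0 0 0 0" --pt "0 0 0.05 0 0 0 0" --pt "0 0 0.12 0 0 0 0" --pt "0 0 0.12 0 0 0 0"

```text
time: 13.33
tool_pos: [492.1, -99.0, 175.3]
ee_rot: [0.12, 0.993, -0.0, 0.002]
force: [0.3, -0.2, 0.3]
width: -0.3
grasp_force: 0.0
```

>>> apply_moves --pt "-0.1 -0.05 0.1 0 0 0 0" --pt "-0.2 -0.1 0.1 0 0 0 0" --pt "-0.2 -0.1 0.1 0 0 0 0" --pt "-0.2 -0.1 0.1 0 0 0 0" --pt "-0.2 -0.1 0.1 0 0 0 0" --pt "-0.2 -0.1 0.1 0 0 0 0" --pt "-0.2 -0.1 0.1 0 0 0 0" --pt "-0.2 -0.1 0.1 0 0 0 0"

```text
time: 14.0
tool_pos: [431.5, -128.1, 201.8]
ee_rot: [0.119, 0.993, 0.0, -0.0]
force: [0.2, -0.3, -0.5]
width: 0.0
grasp_force: 0.0
```

```bash
python3 - <<'E'
from h import *
print(*wang("f0")); print(*wang()); print(*wang())
E
```

```text
14.0 -0.8985709720750222 99
14.05 -0.8985709720750222 99
14.1 -0.8985709720750222 99
```

View pics/f0.png

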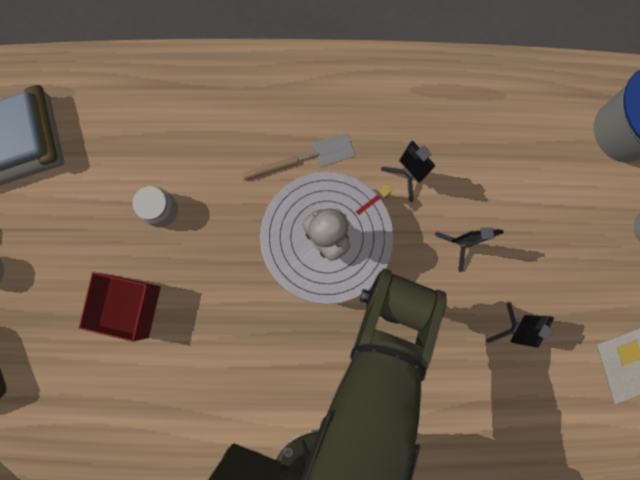

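The red stripe, from (358,213) to (380,197), lines up with the yellow pointer at (385,191). The wheel is still, and the phone, spatula, jar and tub haven't moved.

```bash
python3 -c "
from station import manip
print(manip.hand_in())"
```

```text
the job is handed in; nothing more can be done
None
```

I handed the job in; no verdict came back. The wheel coasted untouched for over 5 s, measured at about 1.53 falling to 1.20 rad/s. I braked it in one smooth run-out, and it now rests untouched with the red mark about 0.01 rad (1 mm) from the pointer. Nothing else was moved.

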